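# Feel the weight shift in a tip-up tin, then pour out the spools

### The job

The covered metal tin hinged on the wooden stand holds thread spools. Take it by the bar handle at its back and slowly tilt it up by only about 20 degrees, and keep it there for two seconds so that you feel the spools roll forward while they all stay inside; then slowly tilt it on, to about 70 degrees, to pour them into the grey tray in front of its lip. When both spools lie in the tray, lower the tin slowly all the way back down on its stand and let go.

Things in the scene. Friction and masses are not known exactly. Their poses are not given: they have to be found in the camera images.
- tin (a joint): Tilt of the tin about its hinge, rad: 0 down on the stand, growing as the handle is lifted, stop at 1.5. Bare-metal box 138 x 84 x 75 mm, about 0.3 kg, covered but for its front mouth; it falls back when let go. Its floor slopes 4 degrees down to the back at rest; a chute rises 40 degrees to the lip, so spools roll forward but stay in from 0.2 to 0.6 rad and roll out at 0.8 to 1.2 rad.
- tin_lip (a point): Middle of the tin's pouring lip, on the hinge axis, 80 mm above the desk. It stays put as the tin tilts, but its axes tilt with the tin: x from the lip to the tin's back (level at rest), y along the hinge, z up. The fixed wooden stand is 150 x 112 mm, with 10 mm thick cheeks 90 mm high either side of the hinge.
- tin_handle (a point): Middle of the tin's handle, a level steel bar 10 mm thick behind the tin, parallel to the hinge; 178 mm behind and 20 mm above the lip in the tin's frame (100 mm above the desk at rest), same axes. 70 mm of bar are free between its side arms, 35 mm between bar and rear wall. Pinched from above across its thickness, it can turn between the fingers.
- tray_in (a point): Centre of the inner floor (5 mm above the desk) of the open grey tray in front of the lip: 160 mm (its x) by 150 mm (its y) outside, 40 mm high, walls 5 mm; fixed to the desk.
- spool_a_center (a point): Centre of the black thread spool, 35 mm in diameter and 55 mm long, 30 g; it starts lying across the tin, at the back, hidden under the cover. The frame's z axis is the spool's axis.
- spool_b_center (a point): Centre of the dark blue thread spool, the same size, lying in the tin just in front of the black one.

How it is judged:
By the outcome, as a careful person would: the job done as asked, in the order asked, and still so for the second after the job is handed in, with the robot touching nothing.
It also fails if it takes over 58 s, if anything falls off the work surface, if the arm or the gripper's body presses on something with over 40 N, if the wrist force passes 120 N, or if a joint passes its speed limit or range.

### The arm

A 6-joint arm with a two-finger parallel gripper is mounted at the origin on the work surface; the furniture and walls round the work are solid. World frame = base frame: x ahead of the robot, y to its left, z up, the work surface at z = 0. Lengths are in m, angles in degrees, forces in N, time in s.
With the tool pointing down it reaches from about 0.275 to 0.725 m from the base axis. Payload 15.9 kg.
Tool frame: the origin (TCP) lies on the centre line of the jaws, within the pads' length; the fingertips stand 17 mm ahead of it and the grasp point (between the pads) lies 2 mm behind it; y points along the fingers, z is the direction in which the jaws open and shut, and the axes are right-handed (so a half turn about y gives the same grasp; the last joint's range is limited). The gripper opens to 85 mm and grips with 20 to 120 N. Pads are 22 mm wide; open, the fingers measure 114 mm over their backs; the gripper's body (76 mm by 85 mm) begins 54 mm behind the grasp point. The pads swing forward as they close: fully open they stand 13 mm farther back than shut.
Start: joints at [72.365, 12.198, -1.971, 75.831, 0, 90], TCP at [0.151, 0.476, 0.248] pointing down, gripper open.
Joint ranges: [-170.91, 170.91], [-42.67, 98.43], [-65.05, 77.54], [-120.47, 116.71], [-90, 82.35], [-180, 180]. Speed limits (degrees/s): [108.29, 108.29, 136.94, 147.25, 180, 180].

### API

Orientations are given as [roll, pitch, yaw] about the fixed x, y, z axes, in that order (R = Rz(yaw) Ry(pitch) Rx(roll)).
In Python, from rig import bot, camera gives the robot as it stands.
- The arm moves only by the tool move_arm, never from a script. Its argument "steps" is a list of rows, each a list of 7 numbers: the shift along the tool's x, y, z in mm, then the turn, a rotation vector about the tool's x, y, z in degrees, then the opening, from 0 (shut) to 1 (fully open). A call has 1 to 10 rows; each row shifts and turns the commanded pose from where the row before left it, along the tool's axes as they then stand; what a row does not reach is not made up. A row lasts 1/8 s, in which the tool goes at most 62.5 mm and 10.7 degrees, less where a joint would pass 70% of its speed; a pose out of reach is approached as far as the arm can. A call with a gripper value outside its range is refused whole. The fingers move at their own pace and stop on an object; "grip_force" is the grip in N (left out, the last holds). Time passes only in rows, so rows that do not move let the fingers close. It gives the time, the measured TCP pose, the force and the opening at its end, in the units of the state.
- bot.get_obs(): the state, without advancing time (a new reading comes with each control period).
- camera(name): name is "scene" or "top" or "wrist"; returns a dict with "pixels" (420x560x3 uint8, red, green, blue), "fx", "fy", "cx", "cy" (pixels), "R" (3x3) and "t" (3): a world point X has camera coordinates R X + t. Camera axes: x right, y down, z forward; pixel columns grow to the right and rows downward; lengths in m; the calibration is good to about 2 mm. A picture is of the moment at which its call begins. There is no depth.
- bot.job_done(): hands the job in, once; it reports no verdict.
The state is a dict: "clock": time; "joints": joint angles; "qvel": joint speeds; "joint_efforts": joint torques, N m; "ee_pos": TCP position; "eef_rot": TCP orientation; "contact_force": force on the tool from outside, world axes, zero at the start; "ft_torque": the same for the moment, N m; "finger_gap": opening from 0.0 (shut) to 1.0 (fully open).
Only numpy, scipy, OpenCV 4.12 (cv2) and the standard library are available. Lean on these libraries where they do the work, as an engineer would, in place of code of your own. Each camera call takes 0.05 s, during which the arm holds its last target.

## Working session

There is one attempt and no reset: what is moved stays moved. The work goes in short steps, Python scripts to look and compute and a tool call to move; the robot and the scene stay as the last step left them, time stands still between calls to the robot, and variables do not carry over. Pictures are saved under pics/ and viewed, and the job is handed in when it is done.

Besides the shell and the picture viewer there is one more tool, called after "Emit:" as a command line: name --pt "numbers of a row" for each row, then --argument value for the rest. move_arm: Moves the arm, as the interface text tells. Its arguments: {"type":"object","properties":{"steps":{"type":"array"},"grip_force":{"type":"number"}},"required":["steps"]}

```bash
ls; mkdir -p pics
python3 - <<'E'
from rig import bot,camera
import cv2
print(bot.get_obs())
for n in ("scene","top","wrist"):
    c=camera(n); cv2.imwrite(f"pics/{n}0.png",c["pixels"][:,:,::-1]); print(n,c["fx"],c["fy"],c["cx"],c["cy"],c["R"],c["t"])
E
```

```text
pics
{'clock': 0.0, 'joints': array([ 7.23660740e+01,  1.22260131e+01, -2.00920593e+00,  7.58306680e+01,
        1.33562931e-03,  8.99995544e+01]), 'qvel': array([ 0.00763378, -0.02525297,  0.07643089, -0.02231312,  0.01424439,
        0.03472441]), 'joint_efforts': array([-3.78667362e-03, -6.86153769e+01,  4.87121201e+01,  1.77532760e-02,
       -1.82389545e-04, -1.37510781e-05]), 'ee_pos': array([0.15136235, 0.4761991 , 0.24779891]), 'eef_rot': array([-9.00658869e+01,  1.33614089e-03, -1.76334819e+01]), 'contact_force': array([-0.29744934, -0.89460806, -0.5955084 ]), 'ft_torque': array([ 0.017075  , -0.04153313, -0.0020583 ]), 'finger_gap': 1.0040297019336337}
scene 422.3311456934961 422.3311456934961 272.27388236412366 215.0892595473353 [[-8.80466311e-01 -4.74108716e-01  2.82034507e-05]
 [-3.11208751e-01  5.77900244e-01 -7.54440469e-01]
 [ 3.57670503e-01 -6.64268193e-01 -6.56368477e-01]] [0.49399891 0.27162805 0.70503153]
top 527.0442901912232 527.0442901912232 277.4870108901173 204.78034263452912 [[ 0.00164304 -0.99999039  0.00406354]
 [-0.98053126 -0.00240895 -0.19634829]
 [ 0.19635619 -0.00366182 -0.9805258 ]] [-0.02009629  0.57631137  0.85209852]
wrist 353.22589192489136 353.22589192489136 276.29354049194325 201.216615465126 [[ 0.30249008  0.95315182 -0.0011656 ]
 [ 0.91461047 -0.28991401  0.28184669]
 [ 0.26830476 -0.0863219  -0.95945875]] [-0.49928777 -0.03762894  0.37921106]
```

View pics/scene0.png

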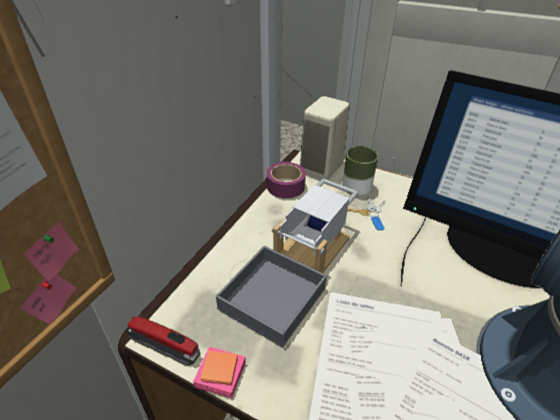

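View pics/top0.png

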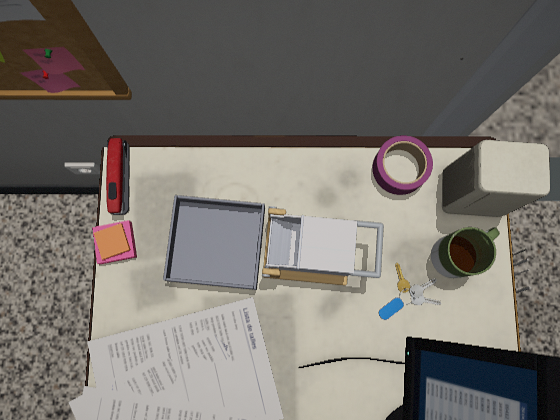

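View pics/wrist0.png

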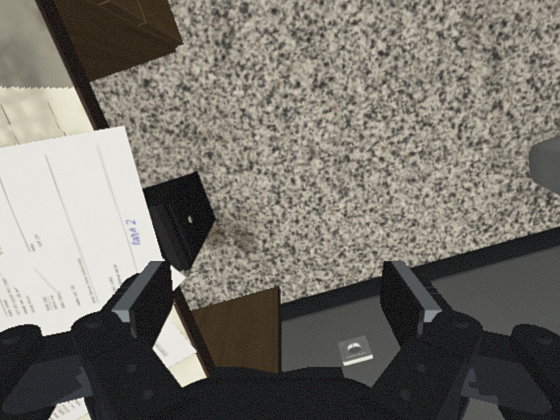

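Run:
```python
import cv2
a=cv2.imread("pics/top0.png")[190:300,240:400]; cv2.imwrite("pics/topz.png",cv2.resize(a,None,fx=5,fy=5,interpolation=cv2.INTER_CUBIC))
a=cv2.imread("pics/scene0.png")[160:285,250:400]; cv2.imwrite("pics/scenez.png",cv2.resize(a,None,fx=4.8,fy=4.8,interpolation=cv2.INTER_CUBIC))
```

```text
(no output)
```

View pics/topz.png

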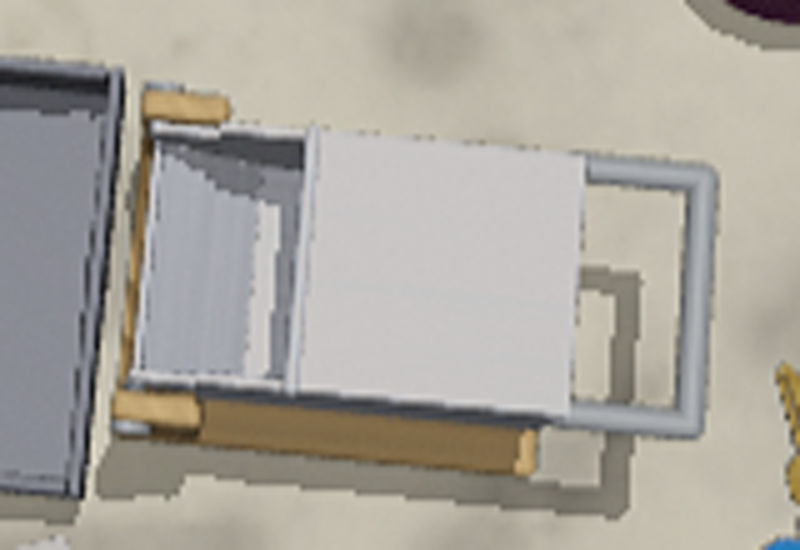

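View pics/scenez.png

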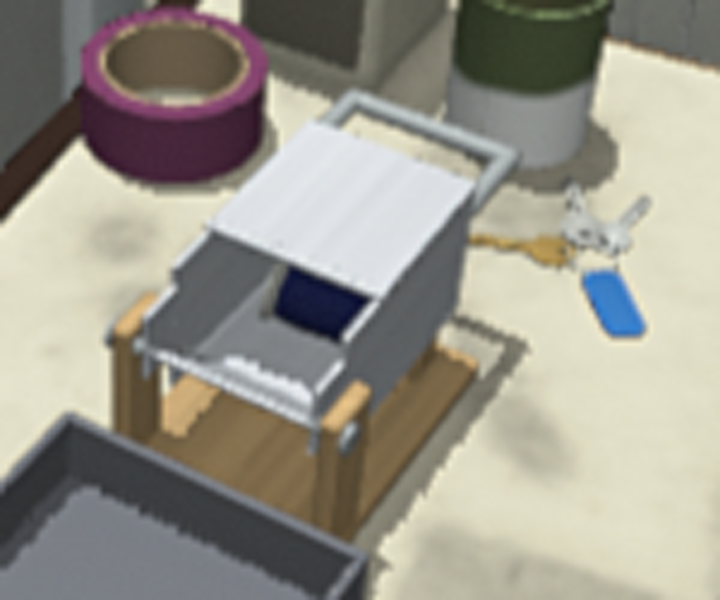

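```bash
cat > h.py <<'E'
import numpy as np, cv2
from rig import bot,camera
def K(c): return np.array([[c["fx"],0,c["cx"]],[0,c["fy"],c["cy"]],[0,0,1]])
def P(c): return K(c)@np.c_[np.array(c["R"]),np.array(c["t"])]
def tri(c1,p1,c2,p2):
    X=cv2.triangulatePoints(P(c1),P(c2),np.array(p1,float).reshape(2,1),np.array(p2,float).reshape(2,1))[:,0]; return X[:3]/X[3]
def proj(c,X):
    x=P(c)@np.r_[X,1]; return x[:2]/x[2]
def onplane(c,p,z):
    R=np.array(c["R"]);t=np.array(c["t"]); C=-R.T@t; d=R.T@np.linalg.inv(K(c))@np.r_[p,1]; return C+d*(z-C[2])/d[2]
E
python3 - <<'E'
from h import *
T=camera("top");S=camera("scene")
z=lambda p:(p[0]/5+240-.4,p[1]/5+190-.4)
s=lambda p:(p[0]/4.8+250-.4,p[1]/4.8+160-.4)
for n,a,b in (("hfar",(703,172),(352,98)),("hnear",(690,428),(512,157)),("lipfar",(155,130),(147,345)),("lipnear",(134,378),(318,415))):
    X=tri(T,z(a),S,s(b)); print(n,X,proj(T,X)-z(a),onplane(T,z(a),.1 if n[0]=='h' else .08))
for p in ((383,160),(430,160),(403,137),(403,190)): print("tape",onplane(T,p,.04))
for p in ((440,250),(465,275),(495,235)): print("mug",onplane(T,p,.09))
for p in ((472,150),(445,200),(505,217)): print("spk",onplane(T,p,.17),onplane(T,p,0))
for p in ((405,338),(538,345)): print("mon",onplane(T,p,.3),onplane(T,p,.4))
for p in ((176,197),(265,204),(258,293),(165,286)): print("tray",onplane(T,p,.04))
# scene monitor corners top
X=tri(T,(405,338),S,(452,73));print(X)
E
```

```text
hfar [ 0.53427416 -0.18626392  0.10253678] [0.25516102 0.92053894] [ 0.53620273 -0.18641474  0.1       ]
hnear [ 0.45195477 -0.17892258  0.10262977] [0.16301951 0.68019249] [ 0.45320389 -0.17920772  0.1       ]
lipfar [ 0.55060021 -0.00797149  0.08403559] [0.35556832 1.15780865] [ 0.55327968 -0.00733269  0.08      ]
lipnear [ 0.46853264 -0.00127483  0.08707608] [0.22490412 0.83688062] [ 0.47048324 -0.00077996  0.08      ]
tape [ 0.66202227 -0.20776054  0.04      ]
tape [ 0.66226004 -0.29201347  0.04      ]
tape [ 0.70524366 -0.24555232  0.04      ]
tape [ 0.60701975 -0.24111673  0.04      ]
mug [ 0.49499685 -0.2847435   0.09      ]
mug [ 0.4544489 -0.3229202  0.09     ]
mug [ 0.51993972 -0.37682769  0.09      ]
spk [ 0.64060625 -0.31816915  0.17      ] [ 0.69360884 -0.38422278  0.        ]
spk [ 0.56174945 -0.27170631  0.17      ] [ 0.59753758 -0.32761709  0.        ]
spk [ 0.5358715  -0.36039546  0.17      ] [ 0.56601047 -0.4356671   0.        ]
mon [ 0.36560299 -0.17078603  0.3       ] [ 0.37056743 -0.14686311  0.4       ]
mon [ 0.35771686 -0.32939261  0.3       ] [ 0.3638969  -0.28102144  0.4       ]
tray [0.59333486 0.15989068 0.04      ]
tray [0.58113674 0.00298352 0.04      ]
tray [0.42665192 0.01391849 0.04      ]
tray [0.43814371 0.17250719 0.04      ]
[ 0.35255955 -0.14680544  0.40581084]
```

Run:
```python
from h import *
T=camera("top");S=camera("scene")
for c in (T,S): print(-np.array(c["R"]).T@np.array(c["t"]))
# epipolar: candidate points along scene ray for monitor bottom-left corner & top-right region
for p in ((405,208),(452,73),(560,100),(400,285)):
    for z in (0,.05,.1,.15,.2,.3,.4):
        X=onplane(S,p,z); print(p,X.round(3),proj(T,X).round())
a=cv2.imread("pics/top0.png")[320:420,360:560]; cv2.imwrite("pics/topm.png",cv2.resize(a,None,fx=4,fy=4))
```

```text
[ 0.39780951 -0.01558756  0.94874399]
[0.26731344 0.5455653  0.66767373]
(405, 208) [ 0.357 -0.308  0.   ] [442. 335.]
(405, 208) [ 0.35  -0.244  0.05 ] [413. 340.]
(405, 208) [ 0.343 -0.18   0.1  ] [381. 346.]
(405, 208) [ 0.337 -0.116  0.15 ] [344. 353.]
(405, 208) [ 0.33  -0.052  0.2  ] [302. 361.]
(405, 208) [0.317 0.075 0.3  ] [198. 381.]
(405, 208) [0.303 0.203 0.4  ] [ 53. 408.]
(452, 73) [ 0.413 -1.213 -0.   ] [949. 303.]
(452, 73) [ 0.402 -1.082  0.05 ] [910. 309.]
(452, 73) [ 0.391 -0.95   0.1  ] [866. 316.]
(452, 73) [ 0.38  -0.818  0.15 ] [816. 323.]
(452, 73) [ 0.369 -0.687  0.2  ] [759. 332.]
(452, 73) [ 0.347 -0.423  0.3  ] [617. 354.]
(452, 73) [ 0.326 -0.16   0.4  ] [420. 385.]
(560, 100) [ 0.034 -1.15   0.   ] [968. 538.]
(560, 100) [ 0.052 -1.023  0.05 ] [925. 539.]
(560, 100) [ 0.069 -0.896  0.1  ] [877. 540.]
(560, 100) [ 0.087 -0.769  0.15 ] [823. 542.]
(560, 100) [ 0.104 -0.642  0.2  ] [761. 544.]
(560, 100) [ 0.139 -0.388  0.3  ] [609. 548.]
(560, 100) [ 0.174 -0.134  0.4  ] [401. 554.]
(400, 285) [ 0.301 -0.063 -0.   ] [303. 367.]
(400, 285) [ 0.299 -0.017  0.05 ] [276. 372.]
(400, 285) [0.296 0.028 0.1  ] [247. 377.]
(400, 285) [0.294 0.074 0.15 ] [213. 384.]
(400, 285) [0.291 0.119 0.2  ] [175. 391.]
(400, 285) [0.286 0.21  0.3  ] [ 81. 408.]
(400, 285) [0.281 0.302 0.4  ] [-50. 432.]
```

View pics/topm.png

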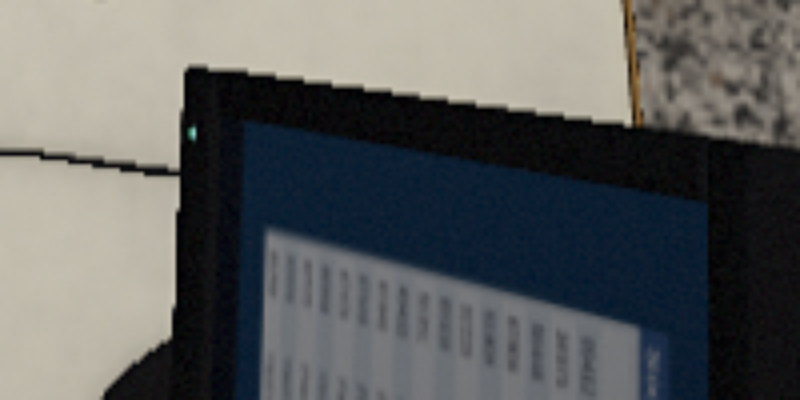

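Emit:
move_arm --pt "0 0 0 0 -6.2 0 0.4" --pt "0 0 0 0 -6.2 0 0.4" --pt "25 3 -39 0 0 0 0.4" --pt "25 3 -39 0 0 0 0.4" --pt "25 3 -39 0 0 0 0.4" --pt "25 3 -39 0 0 0 0.4" --pt "25 3 -39 0 0 0 0.4" --pt "25 3 -39 0 0 0 0.4" --pt "25 3 -39 0 0 0 0.4" --pt "25 3 -39 0 0 0 0.4" --grip_force 40

```text
clock: 1.6
ee_pos: [0.3226, 0.1462, 0.2244]
eef_rot: [-90.0, -0.0, -5.2]
contact_force: [1.0, 0.8, 0.6]
finger_gap: 0.4
```

Emit:
move_arm --pt "25 3 -39 0 0 0 0.4" --pt "25 3 -39 0 0 0 0.4" --pt "25 3 -39 0 0 0 0.4" --pt "25 3 -39 0 0 0 0.4" --pt "25 3 -39 0 0 0 0.4" --pt "25 3 -39 0 0 0 0.4" --pt "25 3 -39 0 0 0 0.4" --pt "25 3 -39 0 0 0 0.4" --pt "0 0 0 0 0 0 0.4" --pt "0 0 0 0 0 0 0.4"

```text
clock: 2.85
ee_pos: [0.4926, -0.1812, 0.2001]
eef_rot: [-90.0, 0.0, -5.3]
contact_force: [0.4, -0.5, -0.2]
finger_gap: 0.4
```

Run:
```python
from h import *
o=bot.get_obs(); print(o["clock"],o["ee_pos"],o["eef_rot"],o["contact_force"],o["finger_gap"],o["joints"])
for n in ("wrist","scene"):
    c=camera(n); cv2.imwrite(f"pics/{n}1.png",c["pixels"][:,:,::-1])
    for X in ((.534,-.187,.1),(.4525,-.179,.1)): print(n,proj(c,X))
```

```text
2.85 [ 0.49258286 -0.18115007  0.20013029] [-8.99808859e+01  3.16572988e-02 -5.25291292e+00] [ 0.39875709 -0.48650073 -0.21666063] 0.40049664943332614 [-2.01971402e+01  1.59023876e+01 -4.14909366e+00  6.99840344e+01
  1.03038476e-02 -1.49442252e+01]
wrist [273.75818526 264.61501055]
wrist [274.35031635 148.10651471]
scene [322.04135904 180.55061799]
scene [355.10028731 193.02036903]
```

View pics/wrist1.png

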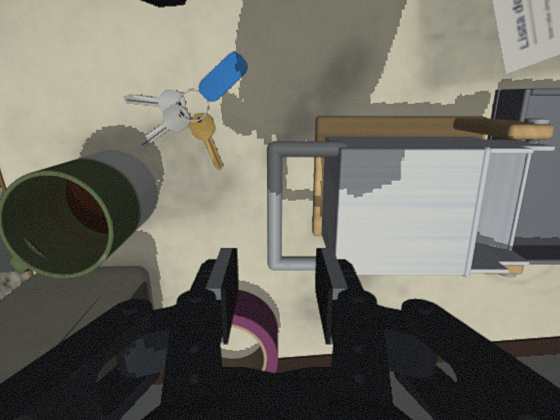

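View pics/scene1.png

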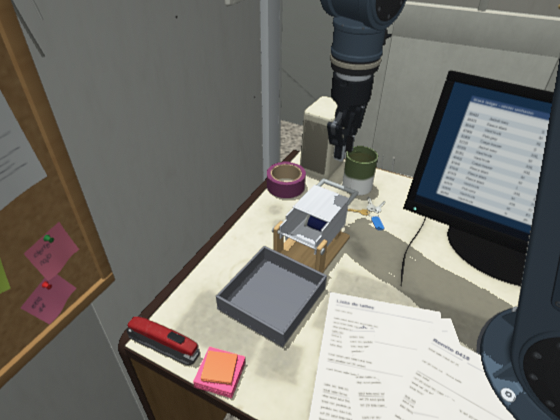

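Run:
```python
from h import *
W=camera("wrist");T=camera("top")
z=lambda p:(p[0]/5+240-.4,p[1]/5+190-.4)
A=tri(W,(274.5,264.5),T,z((703,172)));B=tri(W,(275,149.5),T,z((690,428)));M=(A+B)/2
print(A,B,M, bot.get_obs()["ee_pos"])
for r in (151,263): print(onplane(W,(275,r),.1))
# grasp point pixel
print(proj(W,np.r_[.4926,-.1812,.2]))
```

```text
[ 0.53670309 -0.18690115  0.09592047] [ 0.45283433 -0.17815277  0.10543697] [ 0.49476871 -0.18252696  0.10067872] [ 0.49271535 -0.18064106  0.20062434]
[ 0.45452258 -0.178315    0.1       ]
[ 0.53313714 -0.18550015  0.1       ]
[275.61643289 282.66050951]
```

Emit:
move_arm --pt "1 14 -1 0 0 0 0.4" --pt "1 14 -1 0 0 0 0.4" --pt "0 14 0 0 0 0 0.4" --pt "0 14 0 0 0 0 0.4" --pt "0 14 0 0 0 0 0.4" --pt "0 12 0 0 0 0 0.4" --pt "0 12 0 0 0 0 0.4" --pt "0 9 0 0 0 0 0.4" --pt "0 0 0 0 0 0 0.4"

```text
clock: 4.18
ee_pos: [0.4944, -0.1835, 0.0967]
eef_rot: [-90.0, 0.1, -5.2]
contact_force: [0.2, -0.0, -0.4]
finger_gap: 0.402
```

Run:
```python
from h import *
c=camera("wrist"); cv2.imwrite(f"pics/wrist2.png",c["pixels"][:,:,::-1])
```

```text
(no output)
```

View pics/wrist2.png

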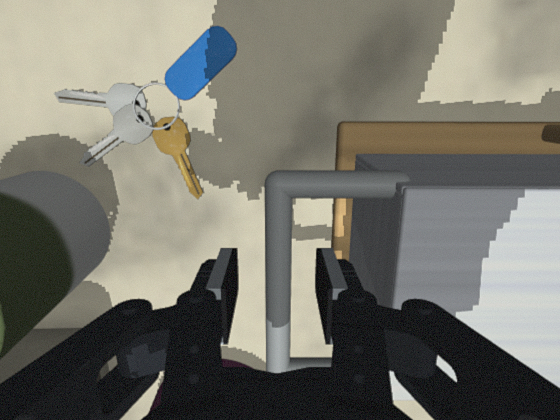

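The bar (column ~278) lies between the open pads (columns ~235 and ~320), with no contact so far. Closing.

Emit:
move_arm --pt "0 0 0 0 0 0 0.05" --pt "0 0 0 0 0 0 0" --pt "0 0 0 0 0 0 0" --pt "0 0 0 0 0 0 0" --pt "0 0 0 0 0 0 0" --pt "0 0 0 0 0 0 0" --grip_force 40

```text
clock: 4.97
ee_pos: [0.4951, -0.1831, 0.0978]
eef_rot: [-89.9, -0.1, -5.2]
contact_force: [0.6, 5.8, 2.8]
finger_gap: 0.099
```

Run:
```python
import numpy as np
# bar path relative in tool (y=down, z=toward lip), grasp at bar
def pos(th): th=np.radians(th); return np.array([178*np.cos(th)-20*np.sin(th),178*np.sin(th)+20*np.cos(th)])
p0=pos(0)
for t in list(range(0,71,5)):
    p=pos(t); print(t,"cum y %.1f z %.1f"%(-(p[1]-p0[1]),p0[0]-p[0]))
```

```text
0 cum y -0.0 z 0.0
5 cum y -15.4 z 2.4
10 cum y -30.6 z 6.2
15 cum y -45.4 z 11.2
20 cum y -59.7 z 17.6
25 cum y -73.4 z 25.1
30 cum y -86.3 z 33.8
35 cum y -98.5 z 43.7
40 cum y -109.7 z 54.5
45 cum y -120.0 z 66.3
50 cum y -129.2 z 78.9
55 cum y -137.3 z 92.3
60 cum y -144.2 z 106.3
65 cum y -149.8 z 120.9
70 cum y -154.1 z 135.9
```

Emit:
move_arm --pt "0 -1.9 0.3 0 0 0 0" --pt "0 -1.9 0.3 0 0 0 0" --pt "0 -1.9 0.3 0 0 0 0" --pt "0 -1.9 0.3 0 0 0 0" --pt "0 -1.9 0.3 0 0 0 0" --pt "0 -1.9 0.3 0 0 0 0" --pt "0 -1.9 0.3 0 0 0 0" --pt "0 -1.9 0.3 0 0 0 0"

```text
clock: 5.98
ee_pos: [0.4952, -0.1808, 0.1127]
eef_rot: [-90.0, -0.0, -5.2]
contact_force: [3.1, 4.8, -5.1]
finger_gap: 0.096
```

Emit:
move_arm --pt "0 -2.3 0.5 0 0 0 0" --pt "0 -2.3 0.5 0 0 0 0" --pt "0 -2.3 0.5 0 0 0 0" --pt "0 -2.3 0.6 0 0 0 0" --pt "0 -2.3 0.6 0 0 0 0" --pt "0 -2.3 0.6 0 0 0 0" --pt "0 -2.3 0.7 0 0 0 0" --pt "0 -2.3 0.7 0 0 0 0" --pt "0 -2.3 0.7 0 0 0 0" --pt "0 -2.2 0.8 0 0 0 0"

```text
clock: 7.22
ee_pos: [0.4957, -0.1749, 0.1356]
eef_rot: [-90.0, -0.0, -5.2]
contact_force: [4.6, 2.6, -5.9]
finger_gap: 0.1
```

Emit:
move_arm --pt "0 -2.2 0.8 0 0 0 0" --pt "0 -2.2 0.8 0 0 0 0" --pt "0 -2.2 0.8 0 0 0 0" --pt "0 -2.2 0.9 0 0 0 0" --pt "0 -2.2 0.9 0 0 0 0" --pt "0 -2.2 0.9 0 0 0 0" --pt "0 -2.2 0.9 0 0 0 0" --pt "0 -2.1 1.0 0 0 0 0" --pt "0 -2.1 1.0 0 0 0 0" --pt "0 -2.1 1.0 0 0 0 0"

```text
clock: 8.48
ee_pos: [0.4965, -0.1663, 0.1574]
eef_rot: [-90.0, -0.0, -5.2]
contact_force: [5.4, -0.7, -4.1]
finger_gap: 0.098
```

Run:
```python
from h import *
o=bot.get_obs(); print(o["clock"],o["ee_pos"],o["contact_force"],o["ft_torque"],o["finger_gap"])
c=camera("scene"); cv2.imwrite("pics/s20.png",cv2.resize(c["pixels"][140:285,230:400,::-1],None,fx=4,fy=4))
```

```text
8.475 [ 0.49649722 -0.16625925  0.15736442] [ 5.44038438 -0.69820493 -4.11370848] [-0.27923596 -0.98527314 -0.00422397] 0.09847822675118718
```

View pics/s20.png

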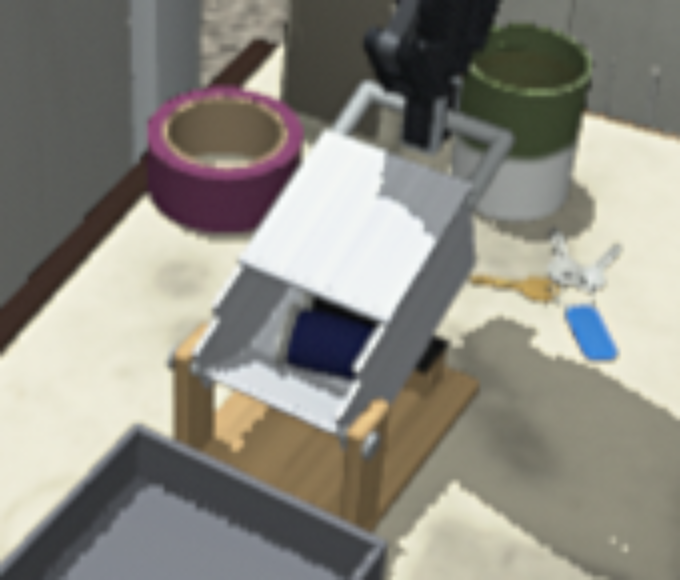

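Emit:
move_arm --pt "0 0 0 0 0 0 0" --pt "0 0 0 0 0 0 0" --pt "0 0 0 0 0 0 0" --pt "0 0 0 0 0 0 0" --pt "0 0 0 0 0 0 0" --pt "0 0 0 0 0 0 0" --pt "0 0 0 0 0 0 0" --pt "0 0 0 0 0 0 0" --pt "0 0 0 0 0 0 0" --pt "0 0 0 0 0 0 0"

```text
clock: 9.78
ee_pos: [0.4965, -0.1663, 0.1572]
eef_rot: [-90.0, -0.0, -5.2]
contact_force: [5.4, -0.4, -4.2]
finger_gap: 0.095
```

Emit:
move_arm --pt "0 0 0 0 0 0 0" --pt "0 0 0 0 0 0 0" --pt "0 0 0 0 0 0 0" --pt "0 0 0 0 0 0 0" --pt "0 0 0 0 0 0 0" --pt "0 0 0 0 0 0 0" --pt "0 0 0 0 0 0 0" --pt "0 0 0 0 0 0 0" --pt "0 0 0 0 0 0 0" --pt "0 0 0 0 0 0 0"

```text
clock: 11.02
ee_pos: [0.4965, -0.1663, 0.1572]
eef_rot: [-90.0, -0.0, -5.2]
contact_force: [6.1, -0.7, -2.5]
finger_gap: 0.101
```

Run:
```python
from h import *
o=bot.get_obs(); print(o["clock"],o["ee_pos"],o["contact_force"],o["ft_torque"],o["finger_gap"])
c=camera("scene"); cv2.imwrite("pics/s20b.png",cv2.resize(c["pixels"][140:285,230:400,::-1],None,fx=4,fy=4))
def f(t): t=np.radians(t); return np.array([-178*np.sin(t)-20*np.cos(t),-(178*np.cos(t)-20*np.sin(t))])
for a in range(20,70,7):
    b=min(a+7,70); d=f(b)-f(a); m=f((a+b)/2); print(a,b,"first5 %s last5 %s"%(((m-f(a))/5).round(2),((f(b)-m)/5).round(2)))
```

```text
11.025 [ 0.49645555 -0.16632497  0.15717751] [ 6.06417045 -0.65780623 -2.49316913] [-0.3788889  -1.05975181  0.01712815] 0.1012801743816852
20 27 first5 [-1.93  1.03] last5 [-1.86  1.15]
27 34 first5 [-1.79  1.26] last5 [-1.71  1.37]
34 41 first5 [-1.62  1.47] last5 [-1.53  1.56]
41 48 first5 [-1.43  1.66] last5 [-1.33  1.74]
48 55 first5 [-1.22  1.82] last5 [-1.11  1.89]
55 62 first5 [-0.99  1.95] last5 [-0.87  2.01]
62 69 first5 [-0.74  2.06] last5 [-0.62  2.1 ]
69 70 first5 [-0.08  0.3 ] last5 [-0.07  0.3 ]
```

View pics/s20b.png

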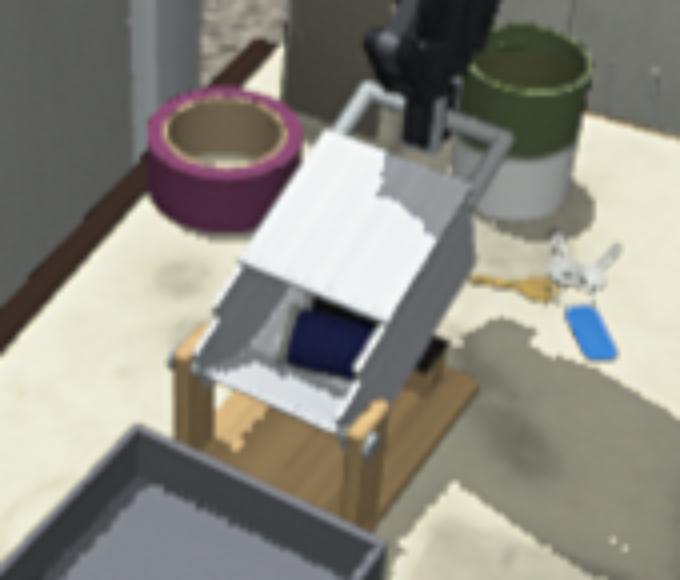

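Emit:
move_arm --pt "0.1 -1.9 1.0 0 0 0 0" --pt "0.1 -1.9 1.0 0 0 0 0" --pt "0.1 -1.9 1.0 0 0 0 0" --pt "0.1 -1.9 1.1 0 0 0 0" --pt "0.1 -1.9 1.1 0 0 0 0" --pt "0.1 -1.9 1.1 0 0 0 0" --pt "0.1 -1.9 1.1 0 0 0 0" --pt "0.1 -1.9 1.1 0 0 0 0" --pt "0.1 -1.9 1.2 0 0 0 0" --pt "0.1 -1.8 1.2 0 0 0 0"

```text
clock: 12.32
ee_pos: [0.4976, -0.156, 0.1762]
eef_rot: [-90.1, 0.1, -5.3]
contact_force: [-3.5, -8.6, 1.9]
finger_gap: 0.098
```

Emit:
move_arm --pt "0 -1.8 1.2 0 0 0 0" --pt "0 -1.8 1.2 0 0 0 0" --pt "0 -1.8 1.3 0 0 0 0" --pt "0 -1.8 1.3 0 0 0 0" --pt "0 -1.8 1.3 0 0 0 0" --pt "0 -1.7 1.3 0 0 0 0" --pt "0 -1.7 1.4 0 0 0 0" --pt "0 -1.7 1.4 0 0 0 0" --pt "0 -1.7 1.4 0 0 0 0" --pt "0 -1.7 1.4 0 0 0 0"

```text
clock: 13.58
ee_pos: [0.4988, -0.1434, 0.194]
eef_rot: [-90.2, 0.0, -5.3]
contact_force: [-4.4, -12.3, 5.8]
finger_gap: 0.102
```

Emit:
move_arm --pt "0 -1.7 1.3 0 0 0 0" --pt "0 -1.7 1.4 0 0 0 0" --pt "0 -1.7 1.4 0 0 0 0" --pt "0 -1.7 1.4 0 0 0 0" --pt "0 -1.7 1.4 0 0 0 0" --pt "0 -1.6 1.4 0 0 0 0" --pt "0 -1.6 1.5 0 0 0 0" --pt "0 -1.6 1.5 0 0 0 0" --pt "0 -1.6 1.5 0 0 0 0" --pt "0 -1.6 1.5 0 0 0 0"

```text
clock: 14.82
ee_pos: [0.5002, -0.1288, 0.2105]
eef_rot: [-90.1, 0.0, -5.3]
contact_force: [-3.7, -8.5, 5.7]
finger_gap: 0.095
```

Emit:
move_arm --pt "0 -1.5 1.6 0 0 0 0" --pt "0 -1.5 1.6 0 0 0 0" --pt "0 -1.5 1.6 0 0 0 0" --pt "0 -1.5 1.6 0 0 0 0" --pt "0 -1.4 1.6 0 0 0 0" --pt "0 -1.4 1.7 0 0 0 0" --pt "0 -1.4 1.7 0 0 0 0" --pt "0 -1.4 1.7 0 0 0 0" --pt "0 -1.3 1.7 0 0 0 0" --pt "0 -1.3 1.7 0 0 0 0"

```text
clock: 16.08
ee_pos: [0.5017, -0.1125, 0.2248]
eef_rot: [-90.1, 0.0, -5.3]
contact_force: [-4.1, -8.5, 7.6]
finger_gap: 0.101
```

Run:
```python
from h import *
c=camera("scene"); cv2.imwrite("pics/s48.png",cv2.resize(c["pixels"][120:320,200:400,::-1],None,fx=3,fy=3))
```

```text
(no output)
```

View pics/s48.png

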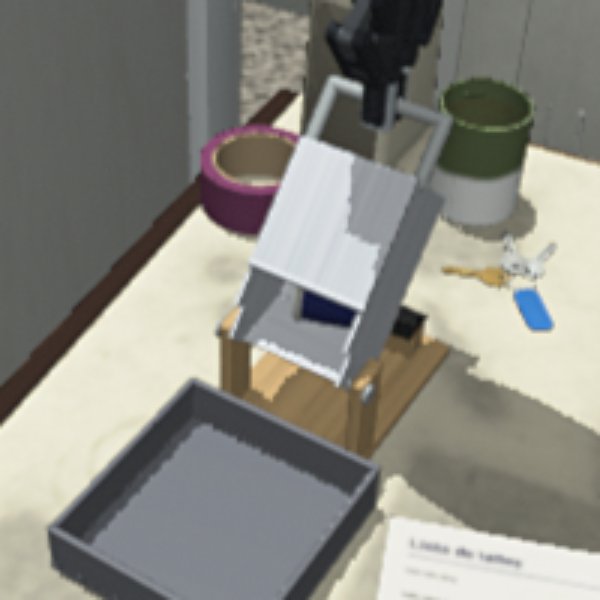

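Emit:
move_arm --pt "0 -1.3 1.7 0 0 0 0" --pt "0 -1.3 1.8 0 0 0 0" --pt "0 -1.3 1.8 0 0 0 0" --pt "0 -1.2 1.8 0 0 0 0" --pt "0 -1.2 1.8 0 0 0 0" --pt "0 -1.2 1.8 0 0 0 0" --pt "0 -1.2 1.8 0 0 0 0" --pt "0 -1.2 1.9 0 0 0 0" --pt "0 -1.1 1.9 0 0 0 0" --pt "0 -1.1 1.9 0 0 0 0"

```text
clock: 17.38
ee_pos: [0.5035, -0.0941, 0.237]
eef_rot: [-90.1, -0.0, -5.3]
contact_force: [-3.4, -5.8, 8.8]
finger_gap: 0.097
```

Emit:
move_arm --pt "0 -1.1 1.9 0 0 0 0" --pt "0 -1.1 1.9 0 0 0 0" --pt "0 -1.1 1.9 0 0 0 0" --pt "0 -1.0 1.9 0 0 0 0" --pt "0 -1.0 2.0 0 0 0 0" --pt "0 -0.9 2.0 0 0 0 0" --pt "0 -0.9 2.0 0 0 0 0" --pt "0 -0.9 2.0 0 0 0 0" --pt "0 -0.8 2.0 0 0 0 0" --pt "0 -0.8 2.0 0 0 0 0"

```text
clock: 18.62
ee_pos: [0.5054, -0.0744, 0.2467]
eef_rot: [-90.1, -0.0, -5.3]
contact_force: [-3.2, -5.3, 9.2]
finger_gap: 0.098
```

Run:
```python
from h import *
c=camera("scene"); cv2.imwrite("pics/s62.png",cv2.resize(c["pixels"][120:320,200:400,::-1],None,fx=3,fy=3))
```

```text
(no output)
```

View pics/s62.png

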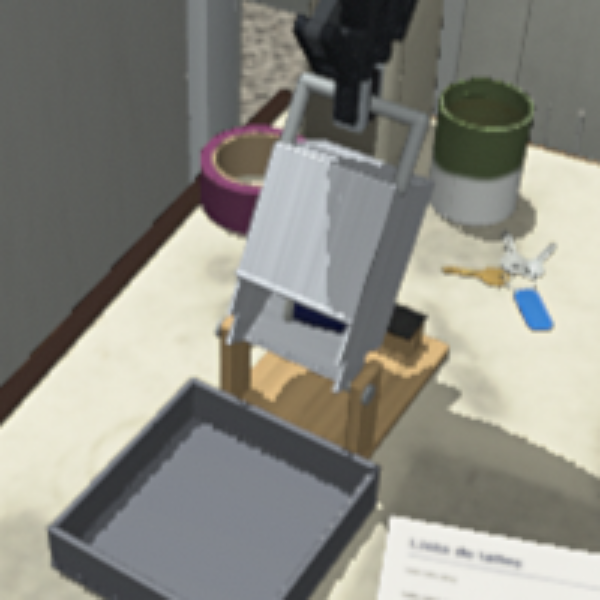

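Emit:
move_arm --pt "0 -0.8 2.0 0 0 0 0" --pt "0 -0.8 2.0 0 0 0 0" --pt "0 -0.8 2.1 0 0 0 0" --pt "0 -0.7 2.1 0 0 0 0" --pt "0 -0.7 2.1 0 0 0 0" --pt "0 -0.7 2.1 0 0 0 0" --pt "0 -0.6 2.1 0 0 0 0" --pt "0 -0.6 2.1 0 0 0 0" --pt "0 -0.6 2.1 0 0 0 0" --pt "0 -0.6 2.1 0 0 0 0"

```text
clock: 19.92
ee_pos: [0.5073, -0.0536, 0.2536]
eef_rot: [-90.1, -0.0, -5.3]
contact_force: [-2.6, -5.1, 10.7]
finger_gap: 0.096
```

Emit:
move_arm --pt "0 -0.5 2.1 0 0 0 0" --pt "0 -0.5 2.1 0 0 0 0" --pt "0 0 0 0 0 0 0" --pt "0 0 0 0 0 0 0" --pt "0 0 0 0 0 0 0" --pt "0 0 0 0 0 0 0"

```text
clock: 20.68
ee_pos: [0.5077, -0.0492, 0.2544]
eef_rot: [-90.0, -0.0, -5.2]
contact_force: [-2.4, -3.5, 9.2]
finger_gap: 0.097
```

Run:
```python
from h import *
c=camera("scene"); cv2.imwrite("pics/s70.png",cv2.resize(c["pixels"][120:320,200:400,::-1],None,fx=3,fy=3))
```

```text
(no output)
```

View pics/s70.png

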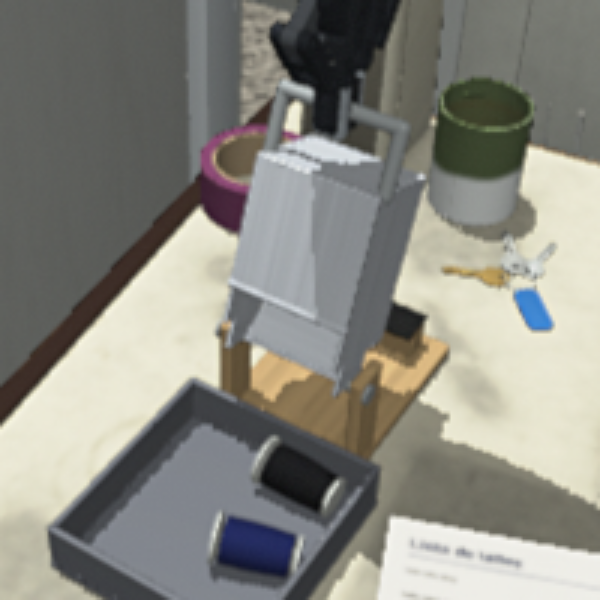

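Emit:
move_arm --pt "0 0.5 -2.1 0 0 0 0" --pt "0 0.5 -2.1 0 0 0 0" --pt "0 0.6 -2.1 0 0 0 0" --pt "0 0.6 -2.1 0 0 0 0" --pt "0 0.6 -2.1 0 0 0 0" --pt "0 0.6 -2.1 0 0 0 0" --pt "0 0.7 -2.1 0 0 0 0" --pt "0 0.7 -2.1 0 0 0 0" --pt "0 0.7 -2.1 0 0 0 0" --pt "0 0.8 -2.1 0 0 0 0"

```text
clock: 21.98
ee_pos: [0.5058, -0.0698, 0.2478]
eef_rot: [-90.0, 0.0, -5.2]
contact_force: [-1.1, -1.1, 7.3]
finger_gap: 0.096
```

Emit:
move_arm --pt "0 0.8 -2.0 0 0 0 0" --pt "0 0.8 -2.0 0 0 0 0" --pt "0 0.8 -2.0 0 0 0 0" --pt "0 0.8 -2.0 0 0 0 0" --pt "0 0.9 -2.0 0 0 0 0" --pt "0 0.9 -2.0 0 0 0 0" --pt "0 0.9 -2.0 0 0 0 0" --pt "0 1.0 -2.0 0 0 0 0" --pt "0 1.0 -1.9 0 0 0 0" --pt "0 1.1 -1.9 0 0 0 0"

```text
clock: 23.22
ee_pos: [0.504, -0.0896, 0.2382]
eef_rot: [-90.0, 0.0, -5.2]
contact_force: [-4.3, 1.4, -0.9]
finger_gap: 0.1
```

Emit:
move_arm --pt "0 1.1 -1.9 0 0 0 0" --pt "0 1.1 -1.9 0 0 0 0" --pt "0 1.1 -1.9 0 0 0 0" --pt "0 1.1 -1.9 0 0 0 0" --pt "0 1.2 -1.9 0 0 0 0" --pt "0 1.2 -1.8 0 0 0 0" --pt "0 1.2 -1.8 0 0 0 0" --pt "0 1.2 -1.8 0 0 0 0" --pt "0 1.2 -1.8 0 0 0 0" --pt "0 1.3 -1.8 0 0 0 0"

```text
clock: 24.48
ee_pos: [0.5025, -0.1082, 0.2267]
eef_rot: [-90.0, 0.0, -5.2]
contact_force: [-6.1, 0.2, 1.1]
finger_gap: 0.099
```

Emit:
move_arm --pt "0 1.3 -1.8 0 0 0 0" --pt "0 1.3 -1.7 0 0 0 0" --pt "0 1.3 -1.7 0 0 0 0" --pt "0 1.3 -1.7 0 0 0 0" --pt "0 1.4 -1.7 0 0 0 0" --pt "0 1.4 -1.7 0 0 0 0" --pt "0 1.4 -1.7 0 0 0 0" --pt "0 1.4 -1.6 0 0 0 0" --pt "0 1.5 -1.6 0 0 0 0" --pt "0 1.5 -1.6 0 0 0 0"

```text
clock: 25.72
ee_pos: [0.501, -0.1252, 0.2131]
eef_rot: [-90.0, -0.0, -5.2]
contact_force: [-6.3, -1.7, 3.4]
finger_gap: 0.1
```

Emit:
move_arm --pt "-0.1 1.5 -1.6 0 0 0 0" --pt "-0.1 1.5 -1.6 0 0 0 0" --pt "-0.1 1.6 -1.5 0 0 0 0" --pt "-0.1 1.6 -1.5 0 0 0 0" --pt "-0.1 1.6 -1.5 0 0 0 0" --pt "0 1.6 -1.5 0 0 0 0" --pt "0 1.6 -1.4 0 0 0 0" --pt "0 1.7 -1.4 0 0 0 0" --pt "0 1.7 -1.4 0 0 0 0" --pt "0 1.7 -1.4 0 0 0 0"

```text
clock: 26.98
ee_pos: [0.4996, -0.1401, 0.1972]
eef_rot: [-90.1, -0.1, -5.3]
contact_force: [-1.9, -6.5, 6.1]
finger_gap: 0.101
```

Emit:
move_arm --pt "0 1.7 -1.4 0 0 0 0" --pt "0 1.7 -1.4 0 0 0 0" --pt "0 1.7 -1.4 0 0 0 0" --pt "0 1.7 -1.4 0 0 0 0" --pt "0 1.7 -1.4 0 0 0 0" --pt "0 1.7 -1.4 0 0 0 0" --pt "0 1.7 -1.3 0 0 0 0" --pt "0 1.8 -1.3 0 0 0 0" --pt "0 1.8 -1.3 0 0 0 0" --pt "0 1.8 -1.3 0 0 0 0"

```text
clock: 28.22
ee_pos: [0.4983, -0.1532, 0.1796]
eef_rot: [-90.0, -0.0, -5.2]
contact_force: [2.7, -4.8, 3.4]
finger_gap: 0.099
```

Emit:
move_arm --pt "0 1.8 -1.2 0 0 0 0" --pt "0 1.8 -1.2 0 0 0 0" --pt "0 1.8 -1.2 0 0 0 0" --pt "0 1.9 -1.2 0 0 0 0" --pt "0 1.9 -1.1 0 0 0 0" --pt "0 1.9 -1.1 0 0 0 0" --pt "0 1.9 -1.1 0 0 0 0" --pt "0 1.9 -1.1 0 0 0 0" --pt "0 1.9 -1.1 0 0 0 0" --pt "0 1.9 -1.0 0 0 0 0"

```text
clock: 29.48
ee_pos: [0.4972, -0.1641, 0.1607]
eef_rot: [-90.0, -0.0, -5.2]
contact_force: [5.0, -1.8, 0.8]
finger_gap: 0.1
```

Emit:
move_arm --pt "0 2.1 -1.0 0 0 0 0" --pt "0 2.1 -1.0 0 0 0 0" --pt "0 2.1 -1.0 0 0 0 0" --pt "0 2.1 -1.0 0 0 0 0" --pt "0 2.2 -0.9 0 0 0 0" --pt "0 2.2 -0.9 0 0 0 0" --pt "0 2.2 -0.9 0 0 0 0" --pt "0 2.2 -0.9 0 0 0 0" --pt "0 2.2 -0.8 0 0 0 0" --pt "0 2.2 -0.8 0 0 0 0"

```text
clock: 30.72
ee_pos: [0.4963, -0.1732, 0.1391]
eef_rot: [-90.0, -0.0, -5.2]
contact_force: [5.2, -1.7, -1.1]
finger_gap: 0.101
```

Emit:
move_arm --pt "0 2.2 -0.8 0 0 0 0" --pt "0 2.2 -0.8 0 0 0 0" --pt "0 2.2 -0.7 0 0 0 0" --pt "0 2.2 -0.7 0 0 0 0" --pt "0 2.2 -0.7 0 0 0 0" --pt "0 2.2 -0.6 0 0 0 0" --pt "0 2.2 -0.6 0 0 0 0" --pt "0 2.2 -0.6 0 0 0 0" --pt "0 2.2 -0.5 0 0 0 0" --pt "0 2.2 -0.5 0 0 0 0"

```text
clock: 31.98
ee_pos: [0.4957, -0.1797, 0.1171]
eef_rot: [-90.0, -0.0, -5.2]
contact_force: [4.4, -1.6, 1.0]
finger_gap: 0.099
```

Emit:
move_arm --pt "0 2 -0.4 0 0 0 0" --pt "0 2 -0.4 0 0 0 0" --pt "0 2 -0.4 0 0 0 0" --pt "0 2 -0.4 0 0 0 0" --pt "0 2 -0.3 0 0 0 0" --pt "0 2 -0.3 0 0 0 0" --pt "0 1.5 -0.2 0 0 0 0" --pt "0 1.5 -0.2 0 0 0 0" --pt "0 1.5 -0.2 0 0 0 0" --pt "0 1.0 -0.1 0 0 0 0"

```text
clock: 33.22
ee_pos: [0.4952, -0.1827, 0.0997]
eef_rot: [-90.0, 0.0, -5.2]
contact_force: [4.6, -1.5, -0.5]
finger_gap: 0.099
```

Emit:
move_arm --pt "0 0.8 -0.1 0 0 0 0" --pt "0 0.8 0 0 0 0 0" --pt "0 0.6 0 0 0 0 0" --pt "0 0 0 0 0 0 0"

```text
clock: 33.72
ee_pos: [0.4952, -0.1829, 0.098]
eef_rot: [-90.0, -0.0, -5.2]
contact_force: [1.3, -1.3, 6.6]
finger_gap: 0.101
```

Run:
```python
from h import *
c=camera("scene"); cv2.imwrite("pics/s0.png",cv2.resize(c["pixels"][120:320,200:400,::-1],None,fx=3,fy=3))
print(bot.get_obs()["contact_force"])
```

```text
[ 1.85344765 -0.46972896  6.75531298]
```

View pics/s0.png

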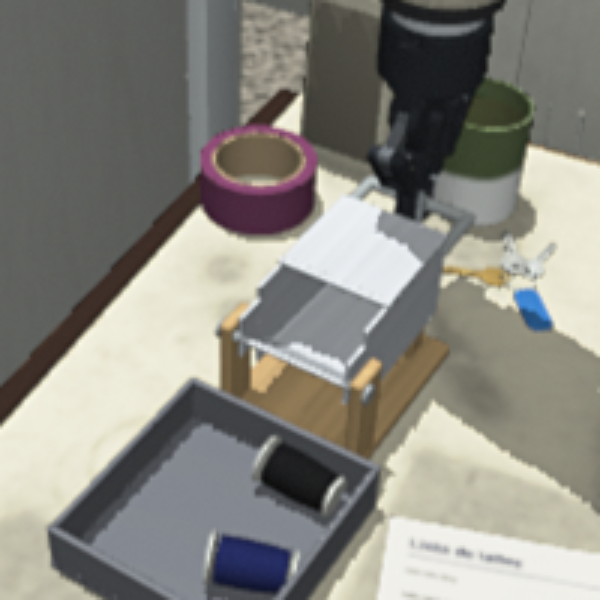

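Emit:
move_arm --pt "0 0 0 0 0 0 0.2" --pt "0 0 0 0 0 0 0.3" --pt "0 0 0 0 0 0 0.4" --pt "0 0 0 0 0 0 0.4" --pt "0 0 0 0 0 0 0.4" --pt "0 -5 0 0 0 0 0.4" --pt "0 -10 0 0 0 0 0.4" --pt "0 -15 0 0 0 0 0.4" --pt "0 -20 0 0 0 0 0.4" --pt "0 -20 0 0 0 0 0.4"

```text
clock: 35.02
ee_pos: [0.4954, -0.1829, 0.1693]
eef_rot: [-90.0, -0.0, -5.2]
contact_force: [1.0, -0.5, 0.4]
finger_gap: 0.399
```

Emit:
move_arm --pt "0 -20 0 0 0 0 0.4" --pt "0 -20 0 0 0 0 0.4" --pt "0 -10 0 0 0 0 0.4" --pt "0 0 0 0 0 0 0.4" --pt "0 0 0 0 0 0 0.4" --pt "0 0 0 0 0 0 0.4"

```text
clock: 35.78
ee_pos: [0.4949, -0.1827, 0.217]
eef_rot: [-90.0, 0.1, -5.2]
contact_force: [-1.3, -0.1, 0.3]
finger_gap: 0.399
```

Run:
```python
from h import *
c=camera("scene"); a=cv2.resize(c["pixels"][120:320,200:400,::-1],None,fx=2,fy=2)
t=camera("top"); b=cv2.resize(t["pixels"][170:310,160:400,::-1],None,fx=1.65,fy=1.65)
im=np.zeros((400,800,3),np.uint8); im[:a.shape[0],:400]=a; im[:b.shape[0],400:400+b.shape[1]]=b[:,:400]
cv2.imwrite("pics/end.png",im); print(bot.get_obs())
```

```text
{'clock': 35.875, 'joints': array([-2.02643040e+01,  1.59234953e+01, -1.64281986e+00,  7.24800318e+01,
        8.49362913e-04, -1.50250488e+01]), 'qvel': array([-0.05193261, -0.11377335,  0.11927365,  0.0693159 , -0.06451306,
       -0.00699616]), 'joint_efforts': array([-8.35492719e-04, -7.41905236e+01,  4.83585155e+01, -1.95752189e-03,
       -2.24790529e-04, -6.02714567e-05]), 'ee_pos': array([ 0.49503488, -0.18276371,  0.21714432]), 'eef_rot': array([-8.99871646e+01,  4.45422696e-02, -5.23925054e+00]), 'contact_force': array([0.52748472, 0.17757302, 0.05535722]), 'ft_torque': array([ 0.03352248,  0.03979878, -0.0343965 ]), 'finger_gap': 0.39583217057652637}
```

View pics/end.png

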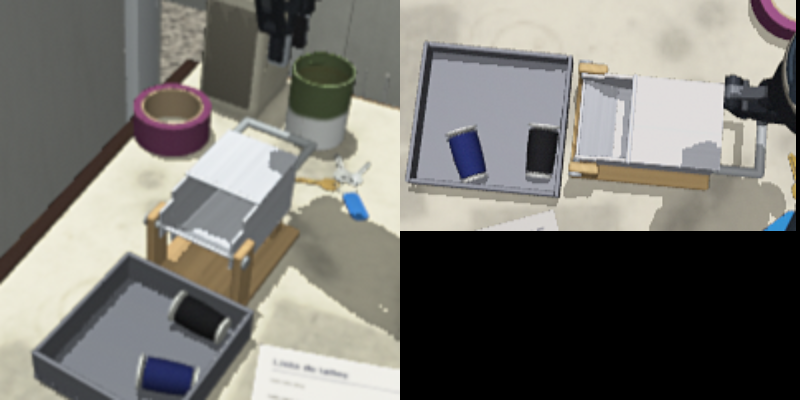

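Both spools lie in the tray, the tin is down on its stand, and the gripper is clear.

```bash
python3 -c "
from rig import bot
print(bot.job_done())"
```

```text
the job is handed in; nothing more can be done
None
```

The job is done and was handed in at about 36 s, inside the 58 s limit.

- **First tilt:** I gripped the bar from above at 40 N and tilted the tin slowly to about 20°. I held it there for 2.5 s. The pictures showed the blue spool rolled forward and still inside at the start and end of the hold. The black one was mostly hidden behind it.
- **Pour:** I tilted on to about 69°, and the pictures then showed both spools lying in the tray. They rolled out only after about 61°.
- **Lowering:** I brought the tin slowly back down until the wrist felt about 7 N upward from the stand, then let go and backed off upward.

The final scene and top views show the tin down on its stand, both spools in the tray, and the gripper clear with the wrist force near zero. The largest wrist force I read was about 14 N. That came during the tilt, when my path ran slightly inside the handle's arc, and I corrected it by about 1 mm. No check failed. My separate estimates of the handle's position agreed to within about 3 mm, though its two ends differed in height by up to 10 mm in one of them.

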